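# Load the slide stainer: hang the slide rack on its dip arm and latch it down

### The arm

A 6-joint arm with a two-finger parallel gripper is mounted at the origin on a cart in front of the work surface, level with it; the furniture and walls round the work are solid. World frame = base frame: x ahead of the robot, y to its left, z up, the work surface at z = 0. Lengths are in m, angles in rad, forces in N, time in s.
With the tool pointing down it reaches from about 0.35 to 0.875 m from the base axis. Payload 4.2 kg.
Tool frame: the origin (TCP) lies at the very end of the fingers, on their centre line; the grasp point (between the pads) lies 19 mm behind it; z points along the fingers, y is the line along which they close (so a half turn about z gives the same grasp; the last joint's range is limited). The gripper opens to 85 mm and grips with 20 to 120 N. Pads are 22 mm wide; open, the fingers measure 114 mm over their backs; the gripper's body (76 mm by 85 mm) begins 54 mm behind the grasp point. The pads swing forward as they close: fully open they stand 13 mm farther back than shut.
Start: joints at [-0.844, 0.385, 0.008, 0, -1.194, -0.259], TCP at [0.282, -0.558, 0.231] pointing down, gripper open.
Joint ranges: [-3.14, 3.14], [-1.21, 2.06], [-1.07, 1.41], [-3.16, 2.05], [-2.99, -0.16], [-3.1, 3.1]. Speed limits (rad/s): [2.79, 2.79, 3.14, 3.14, 3.14, 3.14].

### API

Orientations are given as a rotation vector (axis times angle).
In Python, from station import get_state, vision, job, models gives the robot as it stands.
- The arm moves only by the tool arm_command, never from a script. Its arguments are lists of equal length, an entry for each row: "linear": the shift along the world's x, y, z in mm, a list of three; "twist": the turn about the world's z in rad. A call has 1 to 10 rows; each row shifts and turns the commanded pose from where the row before left it; what a row does not reach is not made up. A row lasts 1/10 s, in which the tool goes at most 50 mm and 8.59 degrees, less where a joint would pass 70% of its speed; a pose out of reach is approached as far as the arm can. A call is refused whole if a number of a shift passes 50 or a number of a turn 0.15, either way. A call with a gripper value outside its range is refused whole. "jaw" is the opening, from 0 (shut) to 1 (fully open), set as the call begins (left out, the last holds). The fingers move at their own pace and stop on an object; "newtons" is the grip in N (left out, the last holds). Time passes only in rows, so rows that do not move let the fingers close. It gives the time, the measured TCP pose, the force, the opening and the grip force at its end, in the units of the state.
- get_state(): the state, without advancing time (a new reading comes with each control period).
- vision.grab_frame(name): name is "side" or "top"; returns a dict with "image" (384x512x3 uint8, blue, green, red), "range_z" (384x512 float32, m along the optical axis (not along the pixel's ray), 0 where there is no reading), "mtx" (3x3 intrinsics, pixels), "k1" (the pictures are not rectified: a ray, as slopes to the right and down, at radius r is drawn at 1 + k1 r^2 times it, then the intrinsics apply), "view" (4x4, takes a point from world to camera coordinates). Camera axes: x right, y up, looking along -z (the intrinsics and any distortion apply to the point x, -y, -z); pixel columns grow to the right and rows downward; lengths in m; the calibration is good to about 2 mm. A picture is of the moment at which its call begins.
- job.job_done(): hands the job in; it is judged then, once.
Trained networks look in a picture, given as the dict that the camera call returned (one of the last four; its "shot" number tells which), for a name from the list of things; names that differ only in an ending like _2 or _b are one class to them, and where a whole thing is asked for, a point or a joint stands for the part that bears it (a point fixed in the world has none). Each returns a list of dicts, best first, with "conf" (0 to 1); they miss things now and then, are a little off and sometimes report something else, mostly with a low value. They report only what shows in the picture. A call takes as long as a camera call. They do not tell look-alikes from the thing itself.
- models.outline_of(picture, target): "region" (384x512 bool, what is visible of it) and "point" ([column, row] in pixels, amid what is visible of it).
- models.landmark_of(picture, target): "point" ([column, row] in pixels: a listed point, or the origin of a listed thing).
The state is a dict: "time": time; "joints": joint angles; "qd": joint speeds; "joint_efforts": joint torques, N m; "position": TCP position; "orientation": TCP orientation; "ft_force": force on the tool from outside, world axes, zero at the start; "torque": the same for the moment, N m; "finger_gap": finger opening in m; "gripper_force": force on a finger pad.
Only numpy, scipy, OpenCV 4.12 (cv2) and the standard library are available. Lean on these libraries where they do the work, as an engineer would, in place of code of your own. Each camera call takes 0.05 s, during which the arm holds its last target. There are 200 camera calls.

### The job

Load the slide stainer: take the lid off its white dish, out from under the dip arm, and lay it flat on the bench clear of the stainer. Keeping it upright, hang the rack that holds the slides by its strap loop over the raised bar, between the two black collars, then press the red pad down until the catch holds the arm down by itself with the rack hanging in the dish, and press the green key to start the timer. Leave the empty rack and the bottles where they are.

Things in the scene. Friction and masses are not known exactly. Their poses are not given: they have to be found in the camera images.
- stainer: slide stainer, fixed: white base plate spanning x -100 to +140, y +-123 mm in its frame, top 14 mm up; carries the white dish, grey dip arm, steel catch beside it and, front right, a grey timer pod (x -91 to -13, y -118 to -62, top z 38 mm). Origin on the bench under the dish's middle; x points to its back, y to its left, z up. Column behind left (x 110, y 48), reaching z 153 mm.
- dish_mouth (a point): middle of the dish's mouth, 75 mm above the bench; axes as the stainer's. The dish is 112 (x) x 68 (y) mm outside, walls 4 mm, inner floor 18 mm above the bench; fixed to the stainer.
- dip_pivot (a point): pivot of the dip arm, 136 mm up, axes as the stainer's, hinge axis along y. The arm runs forwards (-x) from it, 115 mm from pivot to bar. Its bar (steel, 8 mm diameter) runs along y over the dish from the arm (65 mm left of the dish's middle, 13 mm thick) to a free right end with a 12 mm round cap 51 mm right of the middle, so a loop can pass on from the right.
- dip_arm (a joint): angle of the sprung dip arm: 0 raised (its spring holds it there, also with a rack on), grows as it is pressed down, hard stop at 0.60. The catch snaps over it at about 0.55 and holds it at about 0.54. It takes about 7 to 12 N straight down on the pad.
- bar_seat (a point): on the bar's axis midway between its two black collars (18 mm diameter, 34 mm clear between them): where the loop belongs. Raised: 168 mm above the bench, right over the dish's middle. Moves and turns with the arm.
- press_pad (a point): centre of the top of the red press pad, 40 (x) x 36 (y) mm, on the bar's outer end left of the arm (109 mm to the left of the dish's middle); raised it is 175 mm above the bench, held by the catch about 113 mm, at the hard stop 107 mm.
- start_key (a joint): travel of the green start key on the timer pod, 0 out, 0.006 m fully in, sprung, about 4 N; straight down.
- start_key_top (a point): centre of the top of the green key, 20 mm diameter, about 59 mm above the bench.
- dish_lid: blue dish lid, loose: plate 134 (x) x 74 (y) x 5 mm with a 3 mm locating lip (98 x 54 mm) below that sits inside the dish. Origin: underside of the lip, under the middle of the dish opening; the plate spans x -76 to +58 mm; x points away from the grip, z up. On the dish the origin is 72 mm above the bench, lying on the bench 0.
- lid_grip (a point): middle of the lid's square grip block at its front edge, 20 x 20 mm and 24 mm tall (12 mm reach above this point, top 31 mm above the lid's origin), 64 mm in front of the lid's origin; the bar passes 64 mm behind it, so draw the lid out forwards (to the stainer's -x) after lifting it 5 mm or more.
- slide_rack: the rack with slides: steel basket 84 (x) x 40 (y) x 36 mm with six slides (pink ends) along x and a rigid strap loop, 18 mm wide (y), over it from end to end; the opening under the strap is 60 mm or more wide (x), from z 36 to z 82 mm at its peak in the middle. 0.15 kg. Origin: centre of the underside; x along the slides, z up. Hung on the raised bar its underside is 90 mm up.
- slide_rack_loop (a point): under the strap's peak, 82 mm above the rack's underside: the point that hangs on the bar; hanging, 4 mm above the bar's axis.
- slide_rack_grip (a point): in the black grip block, 104 mm above the rack's underside; the block is 24 (x) x 14 (y) mm and spans z 85 to 115 mm.
- empty_rack: the same rack without slides; to be left alone. Origin centre of the underside, 115 mm tall.
- stain_bottle_dark: brown bottle with black cap, 47 mm diameter, 105 mm tall; bystander
- stain_bottle_red: brown bottle with red cap, 47 mm diameter, 105 mm tall; bystander
- buffer_green: small white bottle with green cap, 33 mm diameter, 60 mm tall; bystander
Not all that is in view belongs to the job. There is more than one size of the dish_lid; the one meant has the size given above.

How it is judged:
By the outcome, as a careful person would: the job done as asked, in the order asked, and still so for the second after the job is handed in, with the robot touching nothing.
It also fails if it takes over 72 s, if anything falls off the work surface, if the arm or the gripper's body presses on something with over 40 N, if the wrist force passes 120 N, or if a joint passes its speed limit or range.

## Working session

There is one attempt and no reset: what is moved stays moved. The work goes in short steps, Python scripts to look and compute and a tool call to move; the robot and the scene stay as the last step left them, time stands still between calls to the robot, and variables do not carry over. Pictures are saved under pics/ and viewed, at most 12 in all, crops included, and the job is handed in when it is done.

Besides the shell and the picture viewer there is one more tool, called after "Request:" by a JSON object that holds its "api" and its "payload". arm_command: Moves the arm, as the interface text tells. Its arguments: {"type":"object","properties":{"linear":{"type":"array"},"twist":{"type":"array"},"jaw":{"type":"number"},"newtons":{"type":"number"}},"required":["linear","twist"]}

```bash
mkdir -p pics; cat > h.py <<'E'
import numpy as np, cv2
from station import get_state, vision, job, models
def pix2ray(f,p):
    K=f["mtx"]; k=f["k1"]
    d=np.array([(p[0]-K[0,2])/K[0,0],(p[1]-K[1,2])/K[1,1]]); u=d.copy()
    for _ in range(20): u=d/(1+k*(u@u))
    return u
def world(f,p,z=None,depth=None):
    V=np.array(f["view"]); R,t=V[:3,:3],V[:3,3]; u=pix2ray(f,p)
    c=-R.T@t; d=R.T@np.array([u[0],-u[1],-1])
    s=(z-c[2])/d[2] if z is not None else depth
    return c+s*d
def dep(f,p,r=2):
    x,y=int(round(p[0])),int(round(p[1])); a=f["range_z"][max(0,y-r):y+r+1,max(0,x-r):x+r+1]; a=a[a>0]
    return np.median(a) if a.size else 0
def cloud(f,m):
    ys,xs=np.nonzero(m&(f["range_z"]>0))
    return np.array([world(f,(x,y),depth=f["range_z"][y,x]) for x,y in zip(xs,ys)])
def proj(f,P):
    V=np.array(f["view"]); c=V[:3,:3]@np.asarray(P)+V[:3,3]; u=np.array([c[0]/-c[2],-c[1]/-c[2]]); u=u*(1+f["k1"]*(u@u))
    return np.array([f["mtx"][0,0]*u[0]+f["mtx"][0,2],f["mtx"][1,1]*u[1]+f["mtx"][1,2]])
E
python3 - <<'E'
from h import *
np.set_printoptions(precision=3,suppress=True)
Z=dict(dish_mouth=.075,dip_pivot=.136,bar_seat=.168,press_pad=.175,start_key_top=.059,lid_grip=.091,dish_lid=.072,slide_rack=0,slide_rack_loop=.082,slide_rack_grip=.104,empty_rack=0,stain_bottle_dark=0,stain_bottle_red=0,buffer_green=0,stainer=0)
for c in ["top","side"]:
    f=vision.grab_frame(c); cv2.imwrite(f"pics/{c}0.png",f["image"])
    V=np.array(f["view"]); print(c,"cam",-V[:3,:3].T@V[:3,3], "look",-V[2,:3])
    for n,z in Z.items():
        for r in models.landmark_of(f,n)[:3]:
            p=r["point"]; d=dep(f,p)
            print(n,round(r["conf"],2),np.round(p),world(f,p,z=z), "dep",world(f,p,depth=d) if d else None)
E
```

```text
top cam [ 0.291 -0.024  1.455] look [ 0.184  0.003 -0.983]
dish_mouth 0.8 [203. 216.] [0.494 0.137 0.075] dep [0.493 0.137 0.08 ]
dip_pivot 0.72 [186. 181.] [0.599 0.187 0.136] dep [0.596 0.185 0.147]
bar_seat 0.62 [198. 212.] [0.493 0.141 0.168] dep [0.507 0.152 0.083]
press_pad 0.86 [167. 209.] [0.502 0.236 0.175] dep [0.502 0.236 0.175]
start_key_top 0.51 [318. 236.] [ 0.427 -0.238  0.059] dep [ 0.43  -0.242  0.034]
start_key_top 0.5 [230. 238.] [0.424 0.049 0.059] dep [0.424 0.049 0.057]
lid_grip 0.73 [137. 190.] [0.58  0.356 0.091] dep [0.595 0.376 0.019]
lid_grip 0.57 [205. 232.] [0.44  0.129 0.091] dep [0.441 0.13  0.082]
lid_grip 0.45 [322. 236.] [ 0.424 -0.245  0.091] dep [ 0.425 -0.246  0.083]
dish_lid 0.9 [201. 218.] [0.489 0.144 0.072] dep [0.487 0.143 0.08 ]
dish_lid 0.69 [136. 204.] [0.539 0.364 0.072] dep [0.55  0.383 0.007]
slide_rack 0.55 [315. 237.] [ 0.428 -0.237  0.   ] dep [ 0.426 -0.234  0.021]
slide_rack_loop 0.69 [322. 236.] [ 0.423 -0.248  0.082] dep [ 0.423 -0.248  0.082]
slide_rack_grip 0.83 [322. 237.] [ 0.42  -0.246  0.104] dep [ 0.422 -0.249  0.08 ]
empt
[... 1773 characters left out ...]
de_rack_grip 0.18 [280. 239.] [0.427 0.148 0.104] dep [0.428 0.145 0.102]
empty_rack 0.88 [327. 172.] [ 0.427 -0.341  0.   ] dep [ 0.426 -0.337  0.002]
stain_bottle_dark 0.89 [231. 201.] [ 0.656 -0.056 -0.   ] dep [ 0.629 -0.005  0.043]
stain_bottle_dark 0.42 [233. 235.] [0.583 0.077 0.   ] dep [0.493 0.248 0.177]
stain_bottle_red 0.89 [213. 212.] [0.681 0.013 0.   ] dep [0.677 0.019 0.006]
stain_bottle_red 0.58 [322. 168.] [ 0.452 -0.362  0.   ] dep [ 0.45  -0.35   0.007]
buffer_green 0.52 [225. 214.] [0.644 0.005 0.   ] dep [0.641 0.011 0.005]
buffer_green 0.29 [233. 199.] [ 0.656 -0.068  0.   ] dep [ 0.641 -0.039  0.024]
stainer 0.72 [256. 264.] [0.485 0.149 0.   ] dep [0.475 0.172 0.027]
```

```bash
cd pics; python3 -c "
import cv2,numpy as np
a=cv2.imread('top0.png');b=cv2.imread('side0.png')
cv2.imwrite('top0b.png',cv2.resize(a,(800,600),interpolation=2));cv2.imwrite('side0b.png',cv2.resize(b,(800,600),interpolation=2))"
```

```text
(no output)
```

View pics/top0b.png

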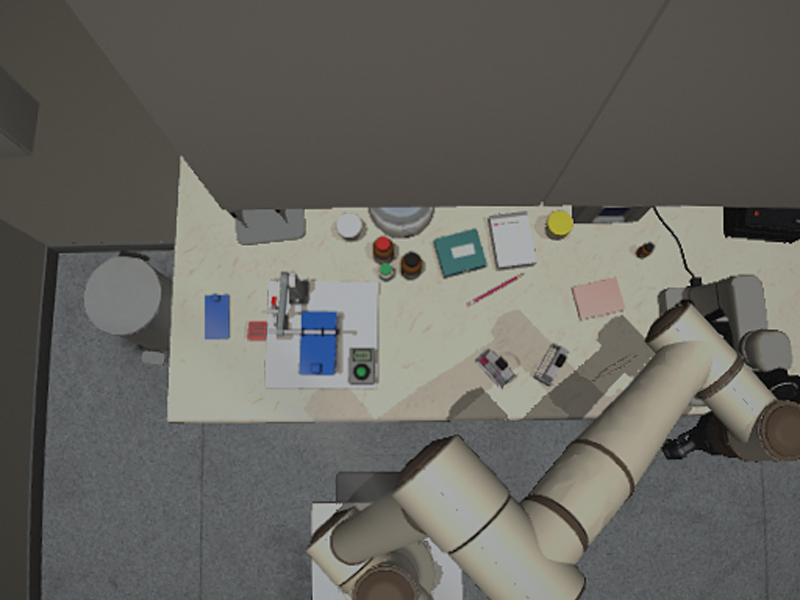

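View pics/side0b.png

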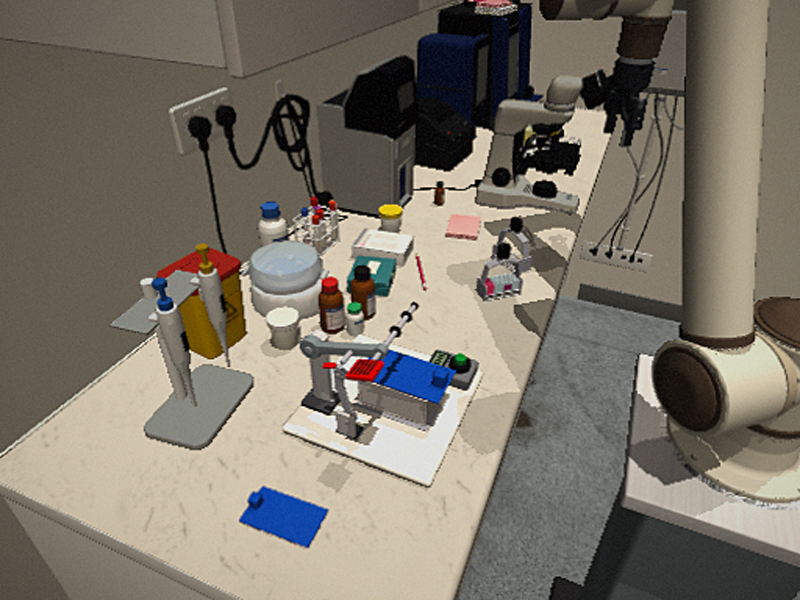

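The top view shows the stainer near (0.495, 0.137) and nearly square to the world, with the blue lid on the dish at (320, 345). The pink-slide rack is at (495, 365), the empty rack at (552, 362), and a smaller decoy lid at (217, 316). Next I'll get accurate yaws.

```bash
python3 - <<'E'
from h import *
np.set_printoptions(precision=3,suppress=True)
s=get_state(); print(s["position"],s["orientation"],s["finger_gap"],s["ft_force"])
def rect(P):
    r=cv2.minAreaRect((P[:,:2]*1000).astype(np.float32)); return np.round(r[0],1),np.round(r[1],1),round(r[2],1)
for c in ["top","side"]:
    f=vision.grab_frame(c)
    for n in ["dish_lid","slide_rack","empty_rack"]:
        for o in models.outline_of(f,n)[:2]:
            P=cloud(f,o["region"]); 
            if len(P)<20: continue
            print(c,n,round(o["conf"],2),len(P),"z",np.percentile(P[:,2],[2,50,98]),rect(P))
            if n=="dish_lid":
                m=abs(P[:,2]-np.median(P[:,2]))<.005; print("  plate",rect(P[m])); 
                g=P[P[:,2]>np.median(P[:,2])+.018]; print("  grip",len(g),g.mean(0) if len(g) else 0)
            if "rack" in n:
                for lo,hi in [(.005,.034),(.03,.05),(.07,.088),(.1,.125)]:
                    g=P[(P[:,2]>lo)&(P[:,2]<hi)]
                    if len(g)>3: print("  ",lo,len(g),g.mean(0),rect(g))
    hsv=cv2.cvtColor(f["image"],cv2.COLOR_BGR2HSV)
    red=(hsv[...,1]>140)&((hsv[...,0]<6)|(hsv[...,0]>174)); P=cloud(f,red); m=(abs(P[:,2]-.175)<.006)&(abs(P[:,0]-.5)<.05)&(abs(P[:,1]-.245)<.05); print(c,"pad",rect(P[m]),P[m].mean(0))
    gr=(hsv[...,1]>120)&(abs(hsv[...,0].astype(int)-62)<15); P=cloud(f,gr); m=(abs(P[:,2]-.059)<.006)&(abs(P[:,0]-.42)<.05)&(abs(P[:,1]-.05)<.05); print(c,"key",rect(P[m]),P[m].mean(0))
    yy,xx=np.mgrid[0:384,0:512]; P=cloud(f,(xx>100)&(xx<400)&(yy>100)); 
    m=(abs(P[:,2]-.014)<.004)&(abs(P[:,0]-.5)<.2)&(abs(P[:,1]-.14)<.15); print(c,"base",rect(P[m]))
    b=P[(abs(P[:,2]-.168)<.012)&(abs(P[:,1]-.13)<.06)&(abs(P[:,0]-.5)<.03)]; print("bar",len(b),b.mean(0) if len(b) else 0, np.polyfit(b[:,1],b[:,0],1) if len(b)>5 else 0)
    b=P[(abs(P[:,2])<.004)]; print("bench front",np.percentile(b[:,0],[.5,2]))
    if c=="top":
        q=P[(P[:,2]>.006)&(P[:,1]<0.01)&(P[:,1]>-.17)&(P[:,0]<.75)&(P[:,2]<.2)]
        print("obst",len(q),q.min(0),q.max(0)); h=q[q[:,0]<.6]; print(len(h),h[:20])
E
python3 -c "
import cv2
a=cv2.imread('pics/side0.png');b=cv2.imread('pics/top0.png')
import numpy as np
x=cv2.resize(a[140:200,285:365],(400,300),interpolation=2);y=cv2.resize(b[205:265,280:360+20-20],(400,300),interpolation=2)
cv2.imwrite('pics/rk.png',np.vstack([x,y]))"
```

```text
[ 0.282 -0.558  0.231] [-0.728  3.056  0.   ] 0.08540365051545795 [-0.364 -0.035 -0.134]
top dish_lid 0.65 808 z [0.073 0.08  0.171] (array([484.2, 136.6]), array([ 74.4, 128.4]), 87.9)
  plate (array([484.7, 136.2]), array([ 73.6, 126.8]), 88.0)
  grip 67 [0.459 0.13  0.134]
top dish_lid 0.62 408 z [-0.     0.006  0.024] (array([555.2, 374.6]), array([97.7, 52.7]), 2.2)
  plate (array([555.2, 374.3]), array([97.7, 52.1]), 2.0)
  grip 9 [0.594 0.371 0.026]
top slide_rack 0.88 326 z [-0.003  0.035  0.116] (array([ 437.6, -241.1]), array([85.8, 46.7]), 40.9)
   0.005 133 [ 0.428 -0.233  0.022] (array([ 433.2, -237.8]), array([83.2, 36.8]), 41.8)
   0.03 55 [ 0.432 -0.234  0.035] (array([ 435.1, -240.1]), array([82.4, 33.6]), 43.7)
   0.07 86 [ 0.434 -0.238  0.078] (array([ 434.4, -239.3]), array([68.8, 18.6]), 41.2)
   0.1 40 [ 0.435 -0.239  0.112] (array([ 434.6, -239.5]), array([24.5, 14.6]), 42.5)
top empty_rack 0.47 222 z [-0.004  0.06   0.116] (array([ 438.3, -363.8]), array([39.9, 86.1]), 56.6)
   0.005 44 [ 0.433 -0.353  0.019] (array([ 438.4, -363.9]), array([39.2, 86.2]), 57.2
[... 1962 characters left out ...]
   0.113] (array([ 443.9, -428.8]), array([ 76.6, 220.9]), 12.8)
   0.005 49 [ 0.401 -0.343  0.02 ] (array([ 433.6, -357. ]), array([40.8, 84.8]), 68.7)
   0.03 39 [ 0.423 -0.355  0.039] (array([ 434.9, -359.1]), array([31.3, 86.1]), 59.1)
   0.07 56 [ 0.432 -0.357  0.079] (array([ 435.2, -361.1]), array([18. , 67.9]), 58.1)
   0.1 30 [ 0.434 -0.355  0.108] (array([ 434.9, -355.1]), array([10.1, 22. ]), 88.1)
side pad (array([493.2, 247.4]), array([37.6, 36. ]), 0.9) [0.492 0.25  0.175]
side key (array([422.1,  52.5]), array([15.3, 16.9]), 53.3) [0.422 0.053 0.058]
side base (array([545.3, 129.1]), array([263., 311.]), 88.9)
bar 157 [0.489 0.139 0.171] [0.022 0.486]
bench front [0.323 0.327]
```

View pics/rk.png

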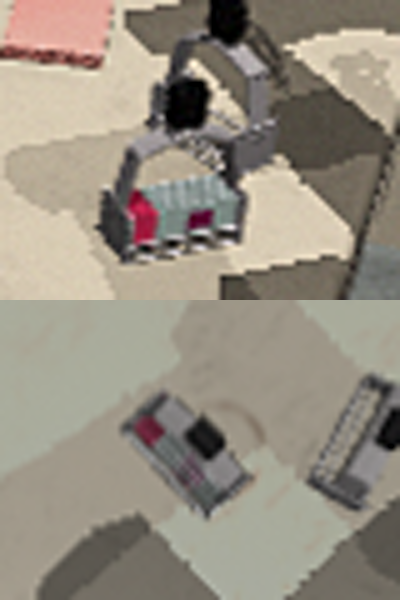

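The rack's long axis is at about +42° in x–y with the pink-slide rack centred at (0.434, −0.238). The stainer yaw is about −1.7°. I'll start moving toward the lid grip.

Request:
{"api": "arm_command", "payload": {"linear": [[10,50,0],[10,50,0],[10,50,0],[10,50,0],[20,50,0],[20,50,0],[20,50,0],[20,50,0],[10,50,0],[10,50,0]], "twist": [-0.05,-0.05,-0.05,-0.05,-0.05,-0.05,-0.05,-0.05,-0.05,-0.05], "jaw": 0.65, "newtons": 60}}

```text
time: 3.0
position: [0.4152, -0.0759, 0.2318]
orientation: [0.054, 3.14, 0.0]
ft_force: [0.3, -0.4, 0.8]
finger_gap: 0.0555
gripper_force: 0.0
```

```bash
python3 - <<'E'
from h import *
np.set_printoptions(precision=4,suppress=True)
for c in ["side","top"]:
    f=vision.grab_frame(c); hsv=cv2.cvtColor(f["image"],cv2.COLOR_BGR2HSV)
    bl=(hsv[...,1]>120)&(abs(hsv[...,0].astype(int)-112)<15); P=cloud(f,bl)
    P=P[(abs(P[:,0]-.48)<.12)&(abs(P[:,1]-.137)<.08)&(P[:,2]<.12)&(P[:,2]>.07)]
    if len(P)==0: print(c,0); continue
    t=P[P[:,2]>.098]; g=P[P[:,2]>.086]; pl=P[P[:,2]<.084]
    print(c,"top",len(t),t.min(0),t.max(0),t.mean(0)); print(" block",g.min(0),g.max(0)); 
    print(" plate",pl.min(0),pl.max(0),cv2.minAreaRect((pl[:,:2]*1000).astype(np.float32)))
E
```

```text
side top 58 [0.4162 0.1299 0.0982] [0.4354 0.1513 0.1051] [0.4254 0.1426 0.1018]
 block [0.4156 0.1299 0.0863] [0.4354 0.1516 0.1051]
 plate [0.413  0.1018 0.0741] [0.5455 0.1776 0.0831] ((479.3359069824219, 139.60279846191406), (75.72703552246094, 132.4429931640625), 89.78974914550781)Traceback (most recent call last):
  File "<stdin>", line 9, in <module>
    return umr_minimum(a, axis, None, out, keepdims, initial, where)
ValueError: zero-size array to reduction operation minimum which has no identity
```

Request:
{"api": "arm_command", "payload": {"linear": [[2,50,0],[3,50,0],[0,50,0],[0,47,0],[0,0,-40],[0,0,-40],[0,0,-30],[0,0,-20],[0,0,0],[0,0,0]], "twist": [0,0,0,0,0,0,0,0,0,0]}}

```text
time: 4.1
position: [0.4202, 0.1186, 0.1012]
orientation: [-0.051, -3.141, 0.001]
ft_force: [-0.1, 0.3, 0.4]
finger_gap: 0.0557
gripper_force: 0.0
```

Request:
{"api": "arm_command", "payload": {"linear": [[7,20,0],[0,0,0],[0,0,-15],[0,0,0],[0,0,0]], "twist": [0,0,0,0,0]}}

```text
time: 4.6
position: [0.4271, 0.139, 0.0866]
orientation: [0.05, 3.141, -0.0]
ft_force: [0.5, -0.4, -0.0]
finger_gap: 0.0556
gripper_force: 0.0
```

Request:
{"api": "arm_command", "payload": {"linear": [[0,0,0],[0,0,0],[0,0,0],[0,0,0],[0,0,0],[0,0,0],[0,0,0]], "twist": [0,0,0,0,0,0,0], "jaw": 0}}

```text
time: 5.3
position: [0.4273, 0.1391, 0.087]
orientation: [0.05, 3.14, 0.001]
ft_force: [-1.9, -0.2, 5.8]
finger_gap: 0.0183
gripper_force: 60.3
```

Request:
{"api": "arm_command", "payload": {"linear": [[0,0,5],[0,0,7],[0,0,0],[-15,0,0],[-15,0,0],[-15,0,0],[0,0,0]], "twist": [0,0,0,0,0,0,0]}}

```text
time: 6.0
position: [0.3802, 0.1382, 0.0981]
orientation: [-0.05, -3.14, 0.001]
ft_force: [-0.3, 0.7, -1.0]
finger_gap: 0.0184
gripper_force: 59.5
```

```bash
python3 - <<'E'
from h import *
f=vision.grab_frame("side"); cv2.imwrite("pics/s1.png",cv2.resize(f["image"][150:330,170:410],(800,600),interpolation=2))
E
```

```text
(no output)
```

View pics/s1.png

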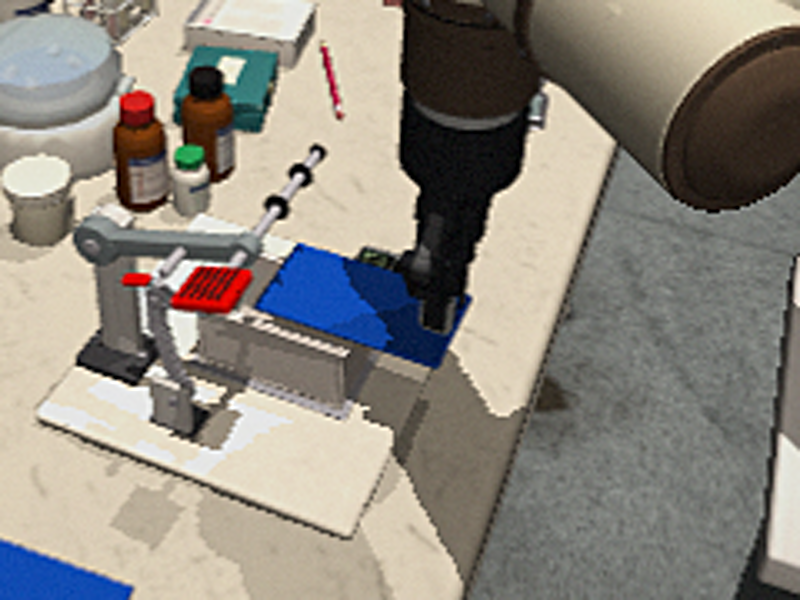

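The lid is held level at (365, 305) and drawn about 47 mm forward over the rim. Now I'll move it right to open bench.

Request:
{"api": "arm_command", "payload": {"linear": [[0,-20,5],[0,-40,5],[0,-40,0],[0,-40,0],[0,-40,0],[0,-40,0],[10,-10,0],[10,0,0],[0,0,0],[0,0,0]], "twist": [0,0,0,0,0,0,0,0,0,0]}}

```text
time: 7.05
position: [0.4022, -0.0906, 0.1081]
orientation: [-0.05, -3.141, -0.0]
ft_force: [-0.2, -0.9, -0.5]
finger_gap: 0.0183
gripper_force: 59.5
```

Request:
{"api": "arm_command", "payload": {"linear": [[0,0,-30],[0,0,-30],[0,0,-20],[0,0,-8],[0,0,-3],[0,0,-2],[0,0,0],[0,0,0]], "twist": [0,0,0,0,0,0,0,0]}}

```text
time: 7.85
position: [0.4026, -0.0909, 0.0161]
orientation: [0.05, 3.139, 0.001]
ft_force: [-0.4, 0.3, -0.8]
finger_gap: 0.0185
gripper_force: 59.5
```

Request:
{"api": "arm_command", "payload": {"linear": [[0,0,-1],[0,0,-1],[0,0,0]], "twist": [0,0,0]}}

```text
time: 8.15
position: [0.4024, -0.091, 0.0149]
orientation: [0.05, 3.14, 0.0]
ft_force: [-4.2, 2.3, 15.1]
finger_gap: 0.0184
gripper_force: 61.7
```

Request:
{"api": "arm_command", "payload": {"linear": [[0,0,0],[0,0,0],[0,0,0],[0,0,0],[0,0,20],[0,0,40],[0,0,40],[0,0,40],[0,0,0],[0,0,0]], "twist": [0,0,0,0,0,0,0,0,0,0], "jaw": 0.65}}

```text
time: 9.15
position: [0.4021, -0.091, 0.1539]
orientation: [0.051, 3.139, 0.001]
ft_force: [-0.7, 0.2, -1.2]
finger_gap: 0.0554
gripper_force: 0.0
```

Request:
{"api": "arm_command", "payload": {"linear": [[4,-20,0],[4,-20,0],[4,-20,0],[4,-20,0],[4,-20,0],[4,-20,0],[4,-20,0],[3,-6,0]], "twist": [0.1,0.1,0.1,0.1,0.1,0.1,0.1,0.077]}}

```text
time: 9.95
position: [0.432, -0.2382, 0.1509]
orientation: [1.144, -2.922, -0.004]
ft_force: [-0.1, 0.3, -0.0]
finger_gap: 0.0555
gripper_force: 0.0
```

Request:
{"api": "arm_command", "payload": {"linear": [[0,0,0],[0,0,0]], "twist": [0,0]}}

```text
time: 10.15
position: [0.4319, -0.2368, 0.1517]
orientation: [1.139, -2.925, -0.003]
ft_force: [0.5, 0.4, -0.8]
finger_gap: 0.0555
gripper_force: 0.0
```

```bash
python3 - <<'E'
from h import *
from scipy.spatial.transform import Rotation as R
s=get_state(); y=R.from_rotvec(s["orientation"]).as_matrix()[:,1]; print(s["position"],np.degrees(np.arctan2(y[1],y[0])))
f=vision.grab_frame("side")
o=models.outline_of(f,"slide_rack")[0]; P=cloud(f,o["region"]); g=P[(P[:,2]>.1)&(P[:,2]<.13)]
print(o["conf"],len(g)); 
if len(g)>3: print(g.min(0),g.max(0),cv2.minAreaRect((g[:,:2]*1000).astype(np.float32)))
l=models.outline_of(f,"dish_lid")
for q in l[:3]:
    Q=cloud(f,q["region"]); print("lid",q["conf"],len(Q),np.median(Q,0) if len(Q) else 0, np.percentile(Q[:,2],[2,98]) if len(Q) else 0, cv2.minAreaRect((Q[Q[:,2]<.012,:2]*1000).astype(np.float32)) if (Q[:,2]<.012).sum()>3 else 0)
cv2.imwrite("pics/s2.png",cv2.resize(f["image"][110:260,220:420],(800,600),interpolation=2))
E
```

```text
[ 0.43192084 -0.23677445  0.15171826] 132.54826271554936
0.61 43
[ 0.41883865 -0.24353879  0.10081171] [ 0.44087656 -0.22673207  0.11649586] ((429.5654296875, -235.1753387451172), (22.23160743713379, 15.707414627075195), 10.764074325561523)
lid 0.71 1284 [0.5497216  0.37722977 0.0062592 ] [0.00276176 0.02297801] ((553.951904296875, 371.9218444824219), (106.06280517578125, 62.33977127075195), 2.0240771770477295)
lid 0.59 728 [ 0.45427797 -0.08381059  0.00751845] [0.00330615 0.02976834] ((456.91705322265625, -97.93307495117188), (88.36480712890625, 133.5012664794922), 88.79619598388672)
```

View pics/s2.png

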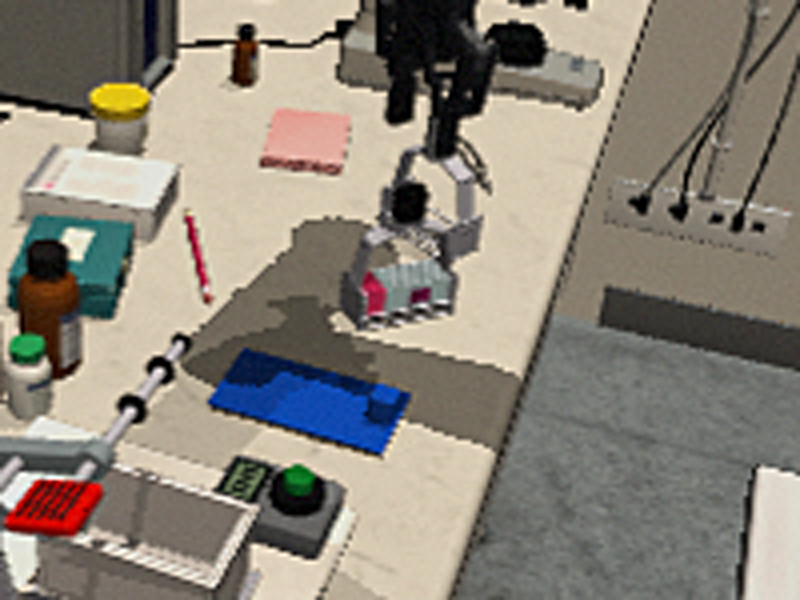

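Request:
{"api": "arm_command", "payload": {"linear": [[0,0,-20],[0,0,-20],[0,0,-12],[0,0,-7],[0,0,0],[0,0,0]], "twist": [0,0,0,0,0,0]}}

```text
time: 10.9
position: [0.4334, -0.237, 0.0948]
orientation: [-1.143, 2.925, -0.001]
ft_force: [0.4, -0.1, -0.1]
finger_gap: 0.0555
gripper_force: 0.0
```

Request:
{"api": "arm_command", "payload": {"linear": [[0,0,0],[0,0,0],[0,0,0],[0,0,0],[0,0,0],[0,0,0],[0,0,0],[0,0,0]], "twist": [0,0,0,0,0,0,0,0], "jaw": 0}}

```text
time: 11.7
position: [0.4336, -0.2373, 0.0949]
orientation: [-1.143, 2.925, -0.002]
ft_force: [0.9, -0.4, 5.3]
finger_gap: 0.0129
gripper_force: 61.1
```

Request:
{"api": "arm_command", "payload": {"linear": [[0,0,15],[0,0,30],[0,0,30],[0,0,32],[5,20,0],[6,30,0],[6,30,0],[8,30,0],[8,30,0],[8,30,0]], "twist": [0,0,0,0,-0.09,-0.1,-0.1,-0.1,-0.1,-0.1]}}

```text
time: 12.7
position: [0.4727, -0.0658, 0.2]
orientation: [0.235, -3.129, -0.001]
ft_force: [0.1, -0.6, -1.7]
finger_gap: 0.0124
gripper_force: 60.1
```

Request:
{"api": "arm_command", "payload": {"linear": [[8,30,0],[8,30,0],[0,20,0],[0,0,0],[0,0,0],[0,0,0]], "twist": [-0.1,-0.08,0,0,0,0]}}

```text
time: 13.3
position: [0.4893, 0.0122, 0.2007]
orientation: [-0.041, -3.14, 0.001]
ft_force: [0.2, 0.3, -1.1]
finger_gap: 0.0126
gripper_force: 60.2
```

```bash
python3 - <<'E'
from h import *
np.set_printoptions(precision=4,suppress=True)
from scipy.spatial.transform import Rotation as R
s=get_state(); y=R.from_rotvec(s["orientation"]).as_matrix()[:,1]; print(s["position"],np.degrees(np.arctan2(y[1],y[0])),s["finger_gap"])
for c in ["side","top"]:
    f=vision.grab_frame(c)
    for n,z in [("slide_rack_loop",s["position"][2]-.013),("bar_seat",.168)]:
        for r in models.landmark_of(f,n)[:2]: print(c,n,round(r["conf"],2),r["point"],world(f,r["point"],z=z))
    yy,xx=np.mgrid[0:384,0:512]; P=cloud(f,(xx>150)&(xx<350)&(yy>150)&(yy<280))
    b=P[(abs(P[:,2]-.168)<.012)&(P[:,1]<.185)&(P[:,1]>.09)&(abs(P[:,0]-.492)<.015)]; print("bar",len(b),b.mean(0),b[:,2].max(),np.polyfit(b[:,1],b[:,0],1), b[:,1].min())
    # black collars
    g=f["image"].max(2); d=cloud(f,(g<60)&(xx>150)&(xx<350)&(yy>150)&(yy<280)); d=d[(abs(d[:,2]-.17)<.012)&(abs(d[:,0]-.492)<.015)&(d[:,1]>.08)&(d[:,1]<.19)]; print("collar y",np.sort(d[:,1]), d.mean(0))
    if c=="side": cv2.imwrite("pics/s3.png",cv2.resize(f["image"][140:290,190:390],(800,600),interpolation=2))
E
```

```text
[0.4893 0.0122 0.2007] 88.5085994256338 0.01260858078570178
side slide_rack_loop 0.95 [280.7, 172.7] [0.4802 0.012  0.1877]
side bar_seat 0.6 [256.7, 206.7] [0.4906 0.1366 0.168 ]
bar 149 [0.4891 0.1381 0.1706] 0.17741943696172524 [0.0182 0.4866] 0.09010014232104113
collar y [0.0897 0.0901 0.0906 0.0912 0.0915 0.0918 0.0919 0.0928 0.093  0.1158
 0.1169 0.1175 0.1182 0.1185 0.1192 0.1194 0.1194 0.1194 0.1196 0.1196
 0.1197 0.1197 0.1198 0.1199 0.1202 0.1202 0.1203 0.1204 0.1205 0.1205
 0.1207 0.1207 0.1208 0.1209 0.1216 0.1217 0.1221 0.1265 0.1489 0.1502
 0.156  0.1568 0.1568 0.1569 0.157  0.1573 0.1574 0.1575 0.1575 0.1575
 0.1575 0.1576 0.1576 0.1577 0.1577 0.1582 0.1583 0.1583 0.1585 0.1586
 0.1586 0.1588 0.1588 0.1591 0.1594 0.1595 0.1603 0.1611 0.1648 0.1659] [0.4891 0.1337 0.1706]
top slide_rack_loop 0.51 [242.3, 214.2] [0.4822 0.0066 0.1877]<stdin>:10: RuntimeWarning: Mean of empty slice.
  ret = um.true_divide(
Traceback (most recent call last):
ValueError: zero-size array to reduction operation maximum which has no identity
```

View pics/s3.png

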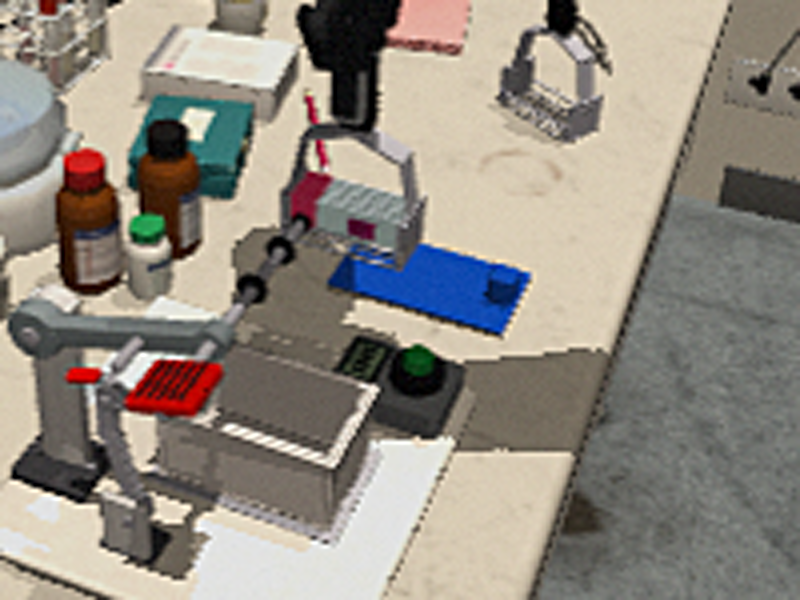

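The rack is held upright at (350, 190), just right of the bar's free end at (310, 215), with collars at (283, 250) and (252, 288). I'll check the rack's x offset before threading it on.

```bash
python3 - <<'E'
from h import *
np.set_printoptions(precision=4,suppress=True)
for c in ["side","top"]:
    f=vision.grab_frame(c)
    for o in models.outline_of(f,"slide_rack")[:1]:
        m=cv2.erode(o["region"].astype(np.uint8),np.ones((2,2)))>0
        P=cloud(f,m); P=P[(abs(P[:,0]-.49)<.07)&(abs(P[:,1]-.012)<.05)&(P[:,2]>.09)]
        print(c,o["conf"],len(P),"z",P[:,2].min(),P[:,2].max())
        for lo,hi in [(.1,.15),(.15,.18),(.18,.2)]:
            g=P[(P[:,2]>lo)&(P[:,2]<hi)]
            if len(g)>3: print(lo,len(g),g.min(0),g.max(0),cv2.minAreaRect((g[:,:2]*1000).astype(np.float32)))
E
```

```text
side 0.65 596 z 0.10552879136851201 0.1976366327684756
0.1 483 [ 0.4422 -0.0088  0.1055] [0.5261 0.0341 0.1498] ((485.0411376953125, 14.261509895324707), (39.398658752441406, 85.53105163574219), 85.3410873413086)
0.15 35 [0.4458 0.0008 0.151 ] [0.5225 0.0248 0.1787] ((484.71099853515625, 11.990815162658691), (17.92475128173828, 77.41133880615234), 84.1253433227539)
0.18 78 [0.4523 0.0075 0.18  ] [0.511  0.0227 0.1976] ((481.5157470703125, 15.35126781463623), (14.353971481323242, 58.76490020751953), 88.4170150756836)
top 0.48 121 z 0.10547561164248287 0.1884051488916405
0.1 68 [ 0.4443 -0.0034  0.1055] [0.4819 0.0278 0.1488] ((463.1356201171875, 12.089424133300781), (31.19764518737793, 37.55237579345703), 89.64452362060547)
0.15 27 [0.4479 0.0079 0.1503] [0.4636 0.0237 0.1796] ((455.7337341308594, 15.796664237976074), (15.551837921142578, 15.972636222839355), 1.0626068115234375)
0.18 26 [0.453  0.0076 0.18  ] [0.4714 0.0229 0.1884] ((462.2216491699219, 15.224117279052734), (15.13020133972168, 18.493762969970703), 89.48983001708984)
```

Request:
{"api": "arm_command", "payload": {"linear": [[5,0,1],[0,20,0],[0,20,0],[0,20,0],[0,0,0]], "twist": [0,0,0,0,0]}}

```text
time: 14.3
position: [0.4956, 0.0746, 0.2025]
orientation: [0.036, 3.14, 0.001]
ft_force: [0.2, -0.2, -1.5]
finger_gap: 0.0124
gripper_force: 60.2
```

Request:
{"api": "arm_command", "payload": {"linear": [[0,15,0],[0,15,0],[0,15,0],[0,15,0],[0,5,0],[0,0,0],[0,0,0]], "twist": [0,0,0,0,0,0,0]}}

```text
time: 15.0
position: [0.4948, 0.1379, 0.2022]
orientation: [-0.039, -3.141, 0.0]
ft_force: [0.5, 0.3, -1.8]
finger_gap: 0.0127
gripper_force: 60.2
```

```bash
python3 - <<'E'
from h import *
print(get_state()["position"])
f=vision.grab_frame("side"); cv2.imwrite("pics/s4.png",cv2.resize(f["image"][150:270,200:360],(800,600),interpolation=2))
E
```

```text
[0.49476469 0.13787877 0.20220538]
```

View pics/s4.png

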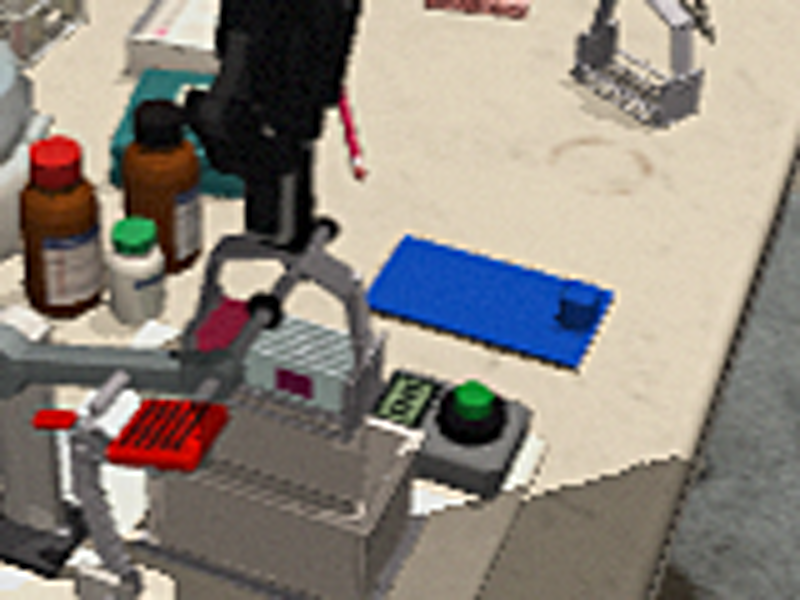

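The bar passes under the strap, with the left collar visible at (263, 308). Now I'll lower it onto the bar.

Request:
{"api": "arm_command", "payload": {"linear": [[0,0,-5],[0,0,-5],[0,0,-4],[0,0,0],[0,0,0]], "twist": [0,0,0,0,0]}}

```text
time: 15.55
position: [0.4949, 0.1378, 0.1881]
orientation: [-0.04, -3.141, 0.001]
ft_force: [0.1, -0.8, -1.1]
finger_gap: 0.0124
gripper_force: 60.2
```

Request:
{"api": "arm_command", "payload": {"linear": [[0,0,-2],[0,0,0],[0,0,0]], "twist": [0,0,0]}}

```text
time: 15.85
position: [0.495, 0.138, 0.1864]
orientation: [0.039, 3.141, 0.0]
ft_force: [-0.2, 0.1, -0.4]
finger_gap: 0.0126
gripper_force: 60.2
```

```bash
python3 - <<'E'
from h import *
np.set_printoptions(precision=4,suppress=True)
f=vision.grab_frame("side"); yy,xx=np.mgrid[0:384,0:512]
P=cloud(f,(xx>200)&(xx<330)&(yy>160)&(yy<260)); g=f["image"]
b=P[(P[:,2]>.155)&(P[:,2]<.195)&(P[:,1]<.20)&(P[:,1]>.07)&(abs(P[:,0]-.49)<.02)]
for i in np.arange(.07,.2,.005):
    q=b[(b[:,1]>=i)&(b[:,1]<i+.005)]
    if len(q): print(round(i,3),len(q),q[:,2].min().round(4),q[:,2].max().round(4),q[:,0].mean().round(4))
cv2.imwrite("pics/s5.png",cv2.resize(g[180:240,220:300],(800,600),interpolation=2))
E
```

```text
0.085 3 0.1696 0.1735 0.4879
0.09 12 0.1658 0.1734 0.4877
0.095 4 0.1682 0.1719 0.4882
0.1 4 0.1684 0.1718 0.4877
0.105 3 0.1687 0.1716 0.4876
0.115 2 0.1656 0.1727 0.4831
0.12 2 0.1703 0.1725 0.482
0.125 1 0.174 0.174 0.4807
0.13 11 0.1691 0.1907 0.4788
0.135 22 0.1692 0.1948 0.4828
0.14 42 0.169 0.1948 0.4872
0.145 44 0.1663 0.194 0.4872
0.15 13 0.1722 0.195 0.4885
0.155 31 0.1599 0.1939 0.4895
0.16 8 0.1681 0.1726 0.4902
0.165 5 0.1674 0.1722 0.4884
0.17 5 0.1683 0.1724 0.4906
0.175 8 0.1678 0.1725 0.4899
0.18 6 0.1671 0.1719 0.4904
0.185 5 0.1672 0.1722 0.4901
0.19 1 0.1712 0.1712 0.4898
0.195 15 0.1697 0.1768 0.4944
```

View pics/s5.png

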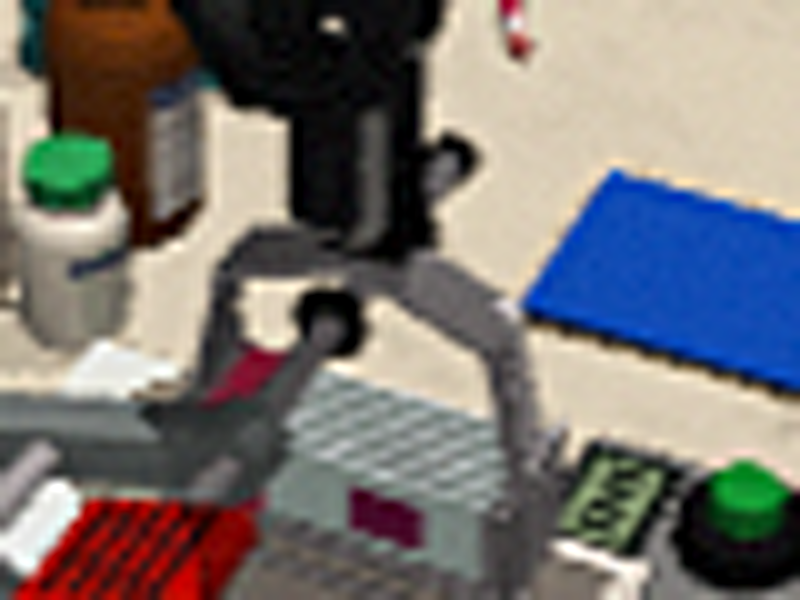

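The left collar sits clear to the left of the strap, and the right collar is hidden behind the finger. I'll lower the last millimetres until the load comes off.

Request:
{"api": "arm_command", "payload": {"linear": [[0,0,-1],[0,0,-1],[0,0,0],[0,0,0]], "twist": [0,0,0,0]}}

```text
time: 16.3
position: [0.4951, 0.138, 0.1846]
orientation: [0.039, 3.141, 0.0]
ft_force: [-0.6, -1.3, 0.7]
finger_gap: 0.0125
gripper_force: 60.6
```

Request:
{"api": "arm_command", "payload": {"linear": [[0,0,0],[0,0,0],[0,0,0],[0,0,0],[0,0,0]], "twist": [0,0,0,0,0], "jaw": 0.45}}

```text
time: 16.8
position: [0.495, 0.1379, 0.1843]
orientation: [-0.04, -3.141, -0.0]
ft_force: [0.3, -0.6, -0.1]
finger_gap: 0.0384
gripper_force: 0.0
```

Request:
{"api": "arm_command", "payload": {"linear": [[0,0,10],[0,0,20],[0,0,30],[0,0,30],[0,0,0],[0,0,0]], "twist": [0,0,0,0,0,0]}}

```text
time: 17.4
position: [0.4951, 0.1381, 0.2754]
orientation: [0.04, 3.14, 0.002]
ft_force: [-0.0, 0.2, -0.0]
finger_gap: 0.0384
gripper_force: 0.0
```

Request:
{"api": "arm_command", "payload": {"linear": [[0,30,0],[0,40,0],[0,40,0],[0,0,0],[0,0,0],[0,0,0]], "twist": [0,0,0,0,0,0], "jaw": 0}}

```text
time: 18.0
position: [0.4946, 0.2472, 0.2736]
orientation: [-0.04, -3.14, 0.002]
ft_force: [-1.2, -0.6, 0.6]
finger_gap: -0.0003
gripper_force: 0.0
```

```bash
python3 - <<'E'
from h import *
np.set_printoptions(precision=4,suppress=True)
f=vision.grab_frame("side"); 
o=models.outline_of(f,"slide_rack")[0]; P=cloud(f,o["region"]); P=P[(abs(P[:,0]-.49)<.07)&(abs(P[:,1]-.137)<.05)&(P[:,2]>.08)]
for lo,hi in [(.08,.13),(.165,.18),(.18,.21)]:
    g=P[(P[:,2]>lo)&(P[:,2]<hi)]; print(lo,len(g),g.min(0),g.max(0),cv2.minAreaRect((g[:,:2]*1000).astype(np.float32)))
hsv=cv2.cvtColor(f["image"],cv2.COLOR_BGR2HSV); red=(hsv[...,1]>140)&((hsv[...,0]<6)|(hsv[...,0]>174)); P=cloud(f,red); m=(abs(P[:,2]-.175)<.008)&(abs(P[:,0]-.5)<.05)&(abs(P[:,1]-.245)<.05); print("pad",P[m].mean(0) if m.any() else 0)
cv2.imwrite("pics/s6.png",cv2.resize(f["image"][160:250,210:330],(800,600),interpolation=2))
E
```

```text
0.08 511 [0.4463 0.1195 0.0898] [0.5301 0.1603 0.1292] ((488.5643615722656, 140.35012817382812), (39.29307174682617, 83.98091888427734), 88.40451049804688)
0.165 128 [0.4614 0.1095 0.165 ] [0.5153 0.1577 0.1799] ((488.554443359375, 138.4664306640625), (44.16423034667969, 53.94670486450195), 50.699954986572266)
0.18 129 [0.478  0.1296 0.1801] [0.5021 0.1479 0.2061] ((489.3561096191406, 141.25596618652344), (24.151168823242188, 15.62628173828125), 21.37502670288086)
pad [0.4912 0.2502 0.1754]
```

View pics/s6.png

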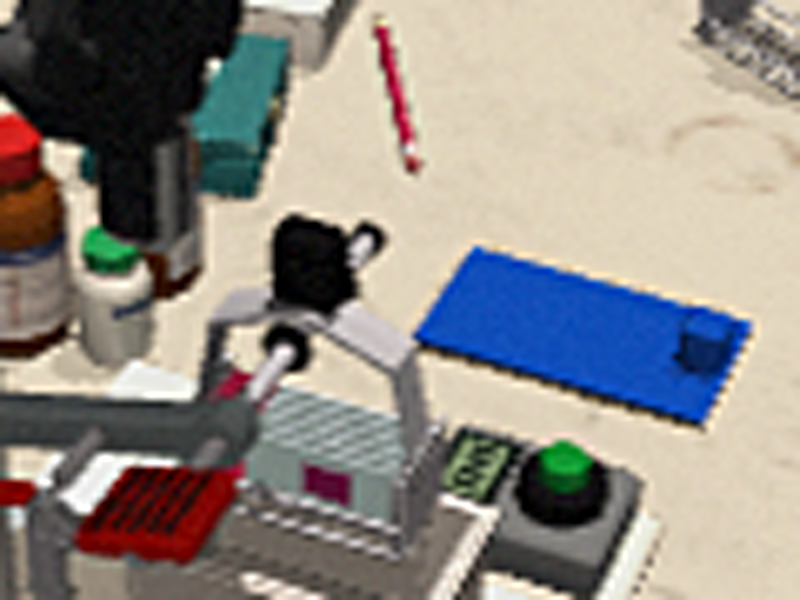

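The rack hangs at underside 0.090, with the strap between the collars and the pad at about (0.4935, 0.247). Now I'll press the pad.

Request:
{"api": "arm_command", "payload": {"linear": [[0,0,-40],[0,0,-40],[0,0,-10],[0,0,-10],[0,0,-10],[0,0,-10],[0,0,-10],[0,0,-10],[0,0,-10],[0,0,0]], "twist": [0,0,0,0,0,0,0,0,0,0]}}

```text
time: 19.1
position: [0.4958, 0.2484, 0.1266]
orientation: [0.039, 3.139, 0.002]
ft_force: [-5.1, -0.3, 7.5]
finger_gap: -0.0003
gripper_force: 4.1
```

Request:
{"api": "arm_command", "payload": {"linear": [[0,0,-5],[0,0,-5],[0,0,0],[0,0,0]], "twist": [0,0,0,0]}}

```text
time: 19.5
position: [0.4969, 0.2485, 0.1177]
orientation: [0.038, 3.137, 0.003]
ft_force: [-0.5, -2.1, 7.0]
finger_gap: -0.0003
gripper_force: 3.4
```

Request:
{"api": "arm_command", "payload": {"linear": [[0,0,-4],[0,0,-3],[0,0,0],[0,0,0]], "twist": [0,0,0,0]}}

```text
time: 19.9
position: [0.4981, 0.2485, 0.1117]
orientation: [0.038, 3.134, 0.004]
ft_force: [0.4, -3.5, 9.5]
finger_gap: 0.0002
gripper_force: 4.6
```

Request:
{"api": "arm_command", "payload": {"linear": [[0,0,-2],[0,0,-2],[0,0,0],[0,0,0]], "twist": [0,0,0,0]}}

```text
time: 20.3
position: [0.4984, 0.2486, 0.1106]
orientation: [0.036, 3.132, 0.004]
ft_force: [-5.1, -6.0, 23.1]
finger_gap: 0.0002
gripper_force: 12.0
```

Force has risen to 23 N, which should be the hard stop. I'll ease off and check that the catch holds.

Request:
{"api": "arm_command", "payload": {"linear": [[0,0,3],[0,0,3],[0,0,5],[0,0,20],[0,0,40],[0,0,40],[0,0,0]], "twist": [0,0,0,0,0,0,0]}}

```text
time: 21.0
position: [0.4991, 0.2503, 0.223]
orientation: [0.038, 3.127, 0.015]
ft_force: [0.8, 0.7, 0.8]
finger_gap: 0.0
gripper_force: 0.0
```

```bash
python3 - <<'E'
from h import *
np.set_printoptions(precision=4,suppress=True)
f=vision.grab_frame("side"); 
hsv=cv2.cvtColor(f["image"],cv2.COLOR_BGR2HSV); red=(hsv[...,1]>140)&((hsv[...,0]<6)|(hsv[...,0]>174)); P=cloud(f,red); m=(abs(P[:,0]-.5)<.05)&(abs(P[:,1]-.245)<.04); print("pad",P[m].mean(0) if m.any() else 0)
cv2.imwrite("pics/s7.png",cv2.resize(f["image"][160:280,200:360],(800,600),interpolation=2))
gr=(hsv[...,1]>120)&(abs(hsv[...,0].astype(int)-62)<15); P=cloud(f,gr); m=(abs(P[:,2]-.059)<.006)&(abs(P[:,0]-.42)<.05)&(abs(P[:,1]-.05)<.05); print("key",P[m].mean(0))
E
```

```text
pad [0.491  0.2496 0.1275]
key [0.4224 0.0523 0.0572]
```

View pics/s7.png

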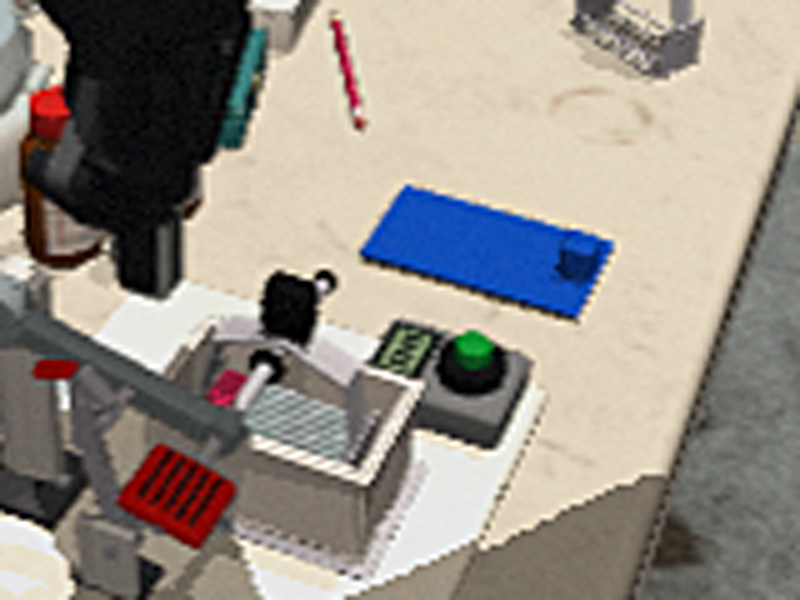

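The arm is down with the rack in the dish. Moving over the green key at (475, 350).

Request:
{"api": "arm_command", "payload": {"linear": [[-15,-40,0],[-15,-40,0],[-15,-40,0],[-15,-40,0],[-15,-40,0],[0,0,-40],[0,0,-40],[0,0,-40],[0,0,0],[0,0,0]], "twist": [0,0,0,0,0,0,0,0,0,0]}}

```text
time: 22.05
position: [0.4206, 0.048, 0.0949]
orientation: [0.039, 3.141, -0.001]
ft_force: [-0.1, -0.7, 0.2]
finger_gap: -0.0
gripper_force: 0.0
```

```bash
python3 - <<'E'
from h import *
np.set_printoptions(precision=4,suppress=True)
f=vision.grab_frame("side"); 
hsv=cv2.cvtColor(f["image"],cv2.COLOR_BGR2HSV); red=(hsv[...,1]>140)&((hsv[...,0]<6)|(hsv[...,0]>174)); P=cloud(f,red); m=(abs(P[:,0]-.49)<.03)&(abs(P[:,1]-.247)<.025); print("pad",np.median(P[m],0),np.percentile(P[m][:,2],[5,25,75,95]),m.sum())
o=models.outline_of(f,"slide_rack"); 
if o:
    P=cloud(f,o[0]["region"]); P=P[(abs(P[:,0]-.49)<.07)&(abs(P[:,1]-.137)<.04)]; print("rack top",P[:,2].max(), P.mean(0))
E
```

```text
pad [0.4892 0.2504 0.1137] [0.1082 0.1109 0.1165 0.1184] 268
rack top 0.14501593549689462 [0.4828 0.1389 0.0863]
```

Request:
{"api": "arm_command", "payload": {"linear": [[4,2,0],[0,0,-20],[0,0,-14],[0,0,-3],[0,0,-3],[0,0,-2],[0,0,-2],[0,0,0],[0,0,0]], "twist": [0,0,0,0,0,0,0,0,0]}}

```text
time: 23.05
position: [0.4246, 0.0503, 0.0528]
orientation: [0.038, 3.14, 0.001]
ft_force: [-7.0, 1.8, 18.7]
finger_gap: -0.0001
gripper_force: 9.7
```

Request:
{"api": "arm_command", "payload": {"linear": [[0,0,5],[0,0,15],[0,0,40],[0,0,40],[-10,-40,40],[0,-50,0],[0,-50,0],[0,-50,0],[0,0,0],[0,0,0]], "twist": [0,0,0,0,0,0,0,0,0,0]}}

```text
time: 24.05
position: [0.4151, -0.1362, 0.1854]
orientation: [0.045, 3.14, 0.0]
ft_force: [0.3, 0.5, -0.1]
finger_gap: -0.0001
gripper_force: 0.0
```

```bash
python3 - <<'E'
from h import *
np.set_printoptions(precision=4,suppress=True)
f=vision.grab_frame("side"); 
hsv=cv2.cvtColor(f["image"],cv2.COLOR_BGR2HSV); red=(hsv[...,1]>140)&((hsv[...,0]<6)|(hsv[...,0]>174)); P=cloud(f,red); m=(abs(P[:,0]-.49)<.03)&(abs(P[:,1]-.247)<.025); print("pad",np.median(P[m],0))
a=cv2.resize(f["image"][150:270,210:370],(800,600),interpolation=2); a[:240,480:]=cv2.resize(f["image"][205:235,275:315],(320,240),interpolation=2); cv2.imwrite("pics/s8.png",a)
E
```

```text
pad [0.489  0.2506 0.1136]
```

View pics/s8.png

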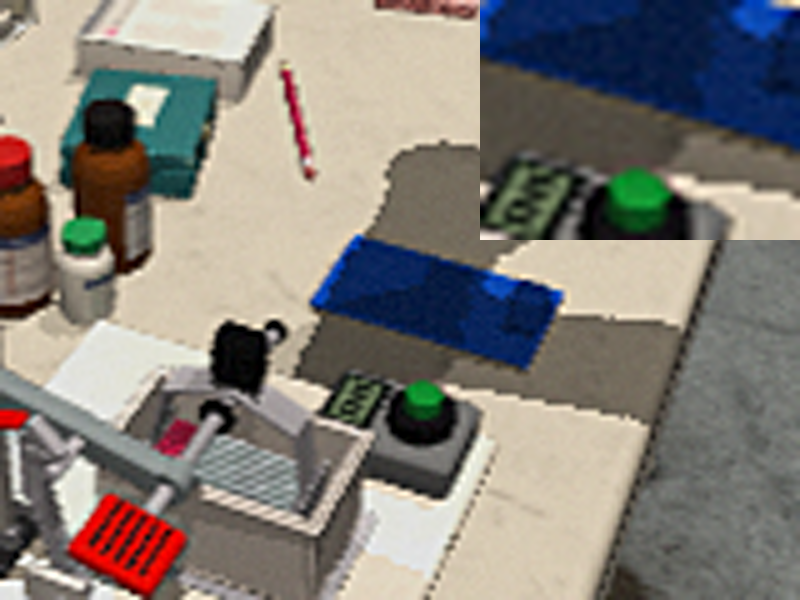

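The arm is latched with the pad at 0.114, the rack hangs in the dish, the lid lies flat on the bench, and the key bottomed at 19 N. Handing in.

```bash
python3 -c "
from station import job; print(job.job_done())"
```

```text
the job is handed in; nothing more can be done
None
```

The job is handed in at about 24 s of the 72 s allowed. The lid lies flat on the bench clear of the stainer, and the slide rack hangs in the dish with the catch holding the arm down. The green key was pressed down until it stopped, though I could not read the timer display to confirm it started.

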